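# Open the can lane for restocking

## Task

Open up the can lane for restocking: with a fingertip press down the thumb tongue that releases the backstop's ratchet and, keeping it pressed, push the backstop back along its toothed bar, away from the cans, until it meets the block at the bar's far end. Then let go, so that the tongue springs up and the backstop is locked in its last notch. Nothing is to be picked up: leave the two cans in the lane, the bottle and the tub standing where they are.

Things in the scene. Friction and masses are not known exactly. Their poses are not given: they have to be found in the camera images.
- lane: Can lane fixed to the table: sheet-metal floor 400 mm long (x), 3 mm thick. Origin at table height, mid-length, on the centre line of the cans. x points along the lane from the cans to the far end (the way the backstop is pushed back), y left, z up. Cans at the -x end. Toothed bar 12 mm wide, 27 mm high at y = -72 mm, x -120 to +198 mm; 60 mm high wire guide at y = +45 mm, 48 mm high front rail.
- stop (a joint): Backstop along the bar, m: 0 nearest the cans, 0.176 at the end block; starts at 0.004 to 0.056. A black slide on the bar, 34 mm wide, 70 mm long, with an 86 mm high aluminium plate reaching left across the lane behind the cans. Friction about 3 N. The ratchet lets it go towards the cans, not back: unless the tongue is pressed it goes back less than one tooth (8 mm) before it locks.
- release (a joint): Angle of the release tongue, rad: 0 up (ratchet engaged), 0.26 fully down on its stop. The pawl is out of the teeth beyond about 0.14. Sprung: about 2 N at the pad's middle to start, 5 to 6 N to hold fully down (up to 9 N near its rear edge). When let go it springs up and the pawl drops into the teeth; resting on a tooth's slope it may read up to 0.12.
- release_pad (a point): Middle of the top of the tongue's ribbed steel thumb pad, 36 x 36 mm, 5 mm thick, which sticks out of the slide's near (-x) side over the bar, 52 mm above the table. Up, it slopes, outer (-x) edge 9 mm higher than the rear edge; fully down it is level and its middle 11 to 12 mm lower. Its rear edge is 4 mm from the push face. The cans' side is 39 mm to its left. Moves with the backstop.
- push_face (a point): Middle of the slide's upright near face just behind the pad, where a fingertip pressing the pad can push: 34 mm wide, 50 to 82 mm above the table, looking to the lane's -x. In the lane's frame x = -60 mm + stop, y = -72 mm, z = 66 mm. The pad's middle is 22 mm in front (-x) of it and 14 mm lower.
- end_block (a point): Top middle of the near face of the end block at the bar's far end, dark steel, 34 mm wide, 43 mm high; the slide's rear end (70 mm behind the push face) comes to rest against it.
- can_front_mid (a point): Centre (half-way up) of the nearer of two full drink cans in the lane: 66 mm across, 115 mm tall, 0.36 kg, upright and loose, standing on the lane's floor.
- can_rear_mid (a point): Centre (half-way up) of the second can, just in front of the backstop's plate: the same kind of can.
- bottle_mid (a point): Point 100 mm up on the axis of a brown glass bottle, 62 mm across, 205 mm tall, loose, standing on the table to the left of the lane. Further left, over 0.4 m from the robot's midline, stands a fixed open carton of cans, 120 mm tall.
- tub_mid (a point): Centre (half-way up) of a lidded round food tub, 118 mm across, 80 mm tall, loose, standing on the table to the right of the lane.

How it is judged:
By the outcome, as a careful person would: the job done as asked, in the order asked, and still so for the second after the job is handed in, with the robot touching nothing.
It also fails if it takes over 38 s, if anything falls off the work surface, if the arm or the gripper's body presses on something with over 40 N, if the wrist force passes 120 N, or if a joint passes its speed limit or range.

## Robot

A 7-joint arm with a two-finger parallel gripper is mounted at the origin on the work surface. World frame = base frame: x ahead of the robot, y to its left, z up, the work surface at z = 0. Lengths are in mm, angles in rad, forces in N, time in s.
With the tool pointing down it reaches from about 400 to 875 mm from the base axis. Payload 6.5 kg.
Tool frame: the origin (TCP) lies between the finger pads; the fingertips stand 17 mm ahead of it and the grasp point (between the pads) lies 2 mm behind it; z points along the fingers, y is the line along which they close (so a half turn about z gives the same grasp; the last joint's range is limited). The gripper opens to 88 mm and grips with 3 to 60 N. Pads are 18 mm wide; open, the fingers measure 123 mm over their backs; the gripper's body (75 mm by 187 mm) begins 45 mm behind the grasp point.
Start: joints at [-1.4, 0.536, -0.004, 1.538, 0.003, 1.067, -0.071], TCP at [152.481, 631.854, 255.716] pointing down, gripper open.
Joint ranges: [-2.7, 2.7], [-0.37, 2.16], [-1.27, 1.26], [0.24, 2.4], [-1.31, 4.45], [0.19, 1.91], [-2.76, 2.76]. Speed limits (rad/s): [2.39, 2.39, 3.14, 3.14, 3.14, 3.14, 3.14].

## Interface

Orientations are given as a unit quaternion [w, x, y, z].
In Python, from workcell import ctrl gives the robot as it stands.
- The arm moves only by the tool move_arm, never from a script. Its argument "targets" is a list of rows, each an object with "claw": the opening in per cent of the stroke, from 0 (shut) to 100 (fully open); "travel": the shift along the tool's x, y, z in cm, a list of three; "twist": the turn, a rotation vector about the tool's x, y, z in degrees, a list of three. In form: [{"claw": claw, "travel": [x, y, z], "twist": [wx, wy, wz]}, ...]. A call has exactly 5 rows; each row is the pose to reach, as a shift and turn from the pose commanded when the call began, along the tool's axes at that moment; what a row does not reach only later rows make up. A row lasts 1/12 s, in which the tool goes at most 41.7 mm and 7.16 degrees, less where a joint would pass 70% of its speed; a pose out of reach is approached as far as the arm can. A call with a gripper value outside its range is refused whole. The fingers move at their own pace and stop on an object; "squeeze" is the grip in N (left out, the last holds). Time passes only in rows, so rows that repeat a pose let the fingers close, or fill a call up. It gives the time, the measured TCP pose, the force, the opening and the grip force at its end, in the units of the state.
- ctrl.state(): the state, without advancing time (a new reading comes with each control period).
- ctrl.snapshot(name): name is "scene" or "side" or "wrist"; returns a dict with "pixels" (400x640x3 uint8, red, green, blue), "range_z" (400x640 float32, mm along the optical axis (not along the pixel's ray), 0 where there is no reading), "K" (3x3 intrinsics, pixels), "xyz" and "rotation" of the camera in the world; the wrist camera has in their place "hand_eye" (4x4, takes a point from camera to tool coordinates, whose origin is the TCP and whose axes are the flange's). Camera axes: x right, y down, z forward; pixel columns grow to the right and rows downward; lengths in mm; the calibration is good to about 2 mm. The wrist camera is an equidistant fisheye: a pixel r from the principal point sees the ray r / f radians off the axis. A picture is of the moment at which its call begins: read the wrist's pose just before it.
- ctrl.hand_in(): hands the job in; it is judged then, once.
Trained networks look in the newest picture that a camera, given by its name, has taken for a name from the list of things; names that differ only in an ending like _2 or _b are one class to them, and where a whole thing is asked for, a point or a joint stands for the part that bears it (a point fixed in the world has none). Each returns a list of dicts, best first, with "p" (0 to 1); they miss things now and then, are a little off and sometimes report something else, mostly with a low value. They report only what shows in the picture. A call takes as long as a camera call.
- ctrl.find_in(camera, thing): "centre" ([column, row] in pixels, amid what is visible of it).
- ctrl.cut_out(camera, thing): "pixels" (400x640 bool, what is visible of it) and "centre" ([column, row] in pixels, amid what is visible of it).
The state is a dict: "time": time; "joint_positions": joint angles; "qd": joint speeds; "tau": joint torques, N m; "tool_pos": TCP position; "tcp_rot": TCP orientation; "wrist_force": force on the tool from outside, world axes, zero at the start; "moment": the same for the moment, N m; "width": opening from 0.0 (shut) to 1.0 (fully open); "grasp_force": force on a finger pad.
Only numpy, scipy, OpenCV 4.12 (cv2) and the standard library are available. Lean on these libraries where they do the work, as an engineer would, in place of code of your own. Each camera call takes 0.05 s, during which the arm holds its last target. There are 200 camera calls.

## Working session

There is one attempt and no reset: what is moved stays moved. The work goes in short steps, Python scripts to look and compute and a tool call to move; the robot and the scene stay as the last step left them, time stands still between calls to the robot, and variables do not carry over. Pictures are saved under pics/ and viewed, at most 10 in all, crops included, and the job is handed in when it is done.

Besides the shell and the picture viewer there is one more tool, called after ">>>" as name(argument=value, ...) on one line, values as JSON. move_arm: Moves the arm, as the interface text tells. Its arguments: {"type":"object","properties":{"targets":{"type":"array","items":{"type":"object","properties":{"claw":{"type":"number"},"travel":{"type":"array","items":{"type":"number"}},"twist":{"type":"array","items":{"type":"number"}}}}},"squeeze":{"type":"number"}},"required":["targets"]}

```bash
mkdir -p pics; cat > h.py <<'E'
import numpy as np, cv2
from workcell import ctrl
from scipy.spatial.transform import Rotation as R
def Rq(q): return R.from_quat([q[1],q[2],q[3],q[0]]).as_matrix()
def rotm(r):
    r=np.array(r,float); return r if r.shape==(3,3) else Rq(r)
def cloud(s):
    z=s["range_z"];K=np.array(s["K"]);v,u=np.mgrid[:400,:640]
    P=np.stack([(u-K[0,2])/K[0,0]*z,(v-K[1,2])/K[1,1]*z,z],-1)
    W=P@rotm(s["rotation"]).T+np.array(s["xyz"]); W[z==0]=np.nan
    return W
E
cat > a.py <<'E'
from h import *
st=ctrl.state();print({k:np.round(v,3) for k,v in st.items()})
ims=[]
for c in("scene","side"):
    s=ctrl.snapshot(c);W=cloud(s);np.save(c+".npy",W);ims.append(s["pixels"])
    print(c,np.round(s["xyz"]))
    for n in["lane","stop","release","release_pad","push_face","end_block","can_front_mid","can_rear_mid","bottle_mid","tub_mid"]:
        for d in ctrl.cut_out(c,n)[:2]:
            m=d["pixels"];print(n,round(d["p"],2),np.round(d["centre"]),m.sum(),np.round(np.nanmedian(W[m],0)),np.round(np.nanpercentile(W[m],[3,97],axis=0)).tolist())
for i,im in enumerate(ims):cv2.imwrite(f"pics/a{i}.png",im[:,:,::-1])
E
python3 a.py
```

```text
{'time': np.float64(0.0), 'joint_positions': array([-1.4  ,  0.537, -0.004,  1.539,  0.003,  1.067, -0.071]), 'qd': array([ 0.003, -0.002,  0.001, -0.001, -0.003,  0.002, -0.   ]), 'tau': array([ 0.0000e+00, -5.7099e+01,  9.9100e-01, -2.5161e+01, -5.6000e-02,
        1.8000e-02,  0.0000e+00]), 'tool_pos': array([152.372, 631.294, 254.85 ]), 'tcp_rot': array([-0.   ,  0.118,  0.993, -0.001]), 'wrist_force': array([-0.429, -0.352,  0.165]), 'moment': array([ 0.005,  0.008, -0.023]), 'grasp_force': np.float64(0.0), 'width': np.float64(0.999)}
scene [1196.  306.  782.]
lane 0.69 [344. 236.] 8512 [626. 127.   5.] [[411.0, 50.0, 1.0], [772.0, 202.0, 82.0]]
stop 0.79 [341. 199.] 1669 [551.  94.  56.] [[532.0, 56.0, 18.0], [614.0, 169.0, 87.0]]
release 0.47 [329. 182.] 27 [511.  59.  49.] [[507.0, 49.0, 28.0], [602.0, 76.0, 52.0]]
release_pad 0.56 [330. 181.] 18 [511.  58.  48.] [[508.0, 49.0, 27.0], [603.0, 76.0, 52.0]]
push_face 0.82 [341. 199.] 1661 [550.  95.  56.] [[514.0, 55.0, 17.0], [613.0, 170.0, 87.0]]
end_block 0.84 [342. 235.] 8389 [626. 126.   5.] [[411.0, 51.0, 1.0], [772.0, 20
[... 831 characters left out ...]
0, 49.0, 41.0], [541.0, 82.0, 50.0]]
release_pad 0.57 [390. 254.] 1628 [408. 145.  98.] [[379.0, 105.0, 19.0], [437.0, 155.0, 120.0]]
push_face 0.75 [314. 233.] 1213 [559.  88.  55.] [[521.0, 53.0, 18.0], [609.0, 170.0, 87.0]]
end_block 0.74 [306. 254.] 6667 [616. 137.   5.] [[378.0, 68.0, 2.0], [762.0, 206.0, 85.0]]
can_front_mid 0.68 [387. 254.] 1705 [406. 145.  96.] [[378.0, 103.0, 14.0], [437.0, 155.0, 120.0]]
can_rear_mid 0.68 [350. 250.] 1441 [471. 154. 102.] [[443.0, 115.0, 24.0], [501.0, 164.0, 120.0]]
bottle_mid 0.95 [294. 295.] 2607 [542. 292. 122.] [[519.0, 267.0, 13.0], [571.0, 304.0, 205.0]]
tub_mid 0.87 [277. 186.] 1855 [695. -25.  79.] [[653.0, -95.0, 5.0], [751.0, 1.0, 82.0]]
```

```bash
python3 - <<'E'
import cv2,numpy as np
a=cv2.imread("pics/a0.png");b=cv2.imread("pics/a1.png")
cv2.imwrite("pics/b.png",np.hstack([cv2.resize(a[120:320,240:440],(400,400)),cv2.resize(b[160:310,225:425],(400,300)).__class__ and cv2.copyMakeBorder(cv2.resize(b[160:310,225:425],(400,300)),0,100,0,0,cv2.BORDER_CONSTANT)]))
W=np.load("scene.npy").reshape(-1,3);S=np.load("side.npy").reshape(-1,3)
A=np.vstack([W,S]);A=A[~np.isnan(A).any(1)]
# lane direction: wire guide/bar top points z~27 ; slide top z~82
def line(m,n):
    p=A[m][:,:2]; 
    if len(p)<10: print(n,len(p));return
    v=cv2.fitLine(p.astype(np.float32),cv2.DIST_HUBER,0,.01,.01).ravel();print(n,len(p),np.degrees(np.arctan2(v[1],v[0])),np.round(v[2:]),np.round([p.min(0),p.max(0)]))
x,y,z=A.T
line((abs(z-27)<4)&(x>610)&(x<780)&(y>30)&(y<120),"bar")
line((abs(z-86)<3)&(x>500)&(x<620)&(y>95)&(y<185),"plate top")
line((abs(z-82)<4)&(x>520)&(x<640)&(y>40)&(y<88),"slide top")
line((abs(z-58)<4)&(x>600)&(x<780)&(y>150)&(y<230),"guide")
line((abs(z-43)<3)&(x>700)&(x<820)&(y>20)&(y<130),"block")
E
```

```text
bar 606 8.2484045 [689.  87.] [[611.  60.]
 [778. 115.]]
plate top 397 -81.47938 [541. 136.] [[501.  95.]
 [554. 175.]]
slide top 197 -86.632965 [556.  69.] [[542.  51.]
 [570.  86.]]
guide 167 7.580827 [699. 207.] [[602. 191.]
 [755. 216.]]
block 135 -85.66718 [769.  99.] [[760.  80.]
 [778. 115.]]
```

View pics/b.png

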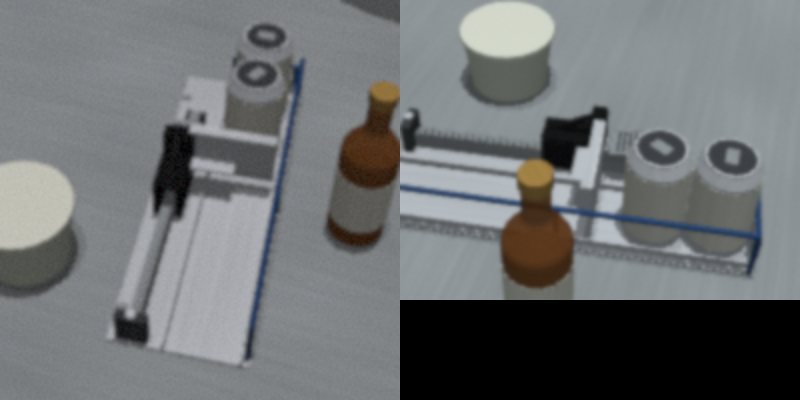

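Left crop: slide at (175,165), end block at (130,325), so the lane yaw is about 8° and the stop about 0.03. Right crop: the pad lies behind the rear can at about (625,145). The gripper body would be very close to the can, so I'll keep the tool's y along the lane, tilted about 10° away from the cans.

```bash
cat >> h.py <<'E'
YAW=8.2
def goalR(yaw=YAW,tilt=10):
    a=np.radians(yaw);u=np.array([np.cos(a),np.sin(a),0]);n=np.array([-u[1],u[0],0]);t=np.radians(tilt)
    z=np.array([0,0,-1.])*np.cos(t)+n*np.sin(t)   # fingers point left-down, body leans right
    return np.stack([np.cross(u,z),u,z],1),u,n
def go(tip,yaw=YAW,tilt=10):
    st=ctrl.state();Rg,u,n=goalR(yaw,tilt);R0=Rq(st["tcp_rot"]);p=np.array(tip)-17*Rg[:,2]
    print("t",round(st["time"],2),"tip",np.round(st["tool_pos"]+17*R0[:,2],1),"F",np.round(st["wrist_force"],1))
    print("travel cm",np.round(R0.T@(p-st["tool_pos"])/10,2),"twist",np.round(np.degrees(R.from_matrix(R0.T@Rg).as_rotvec()),1))
E
python3 -c "
from h import *
go([520,65,240])"
```

```text
t 1.1 tip [152.5 631.8 238.7] F [ 0.4 -0.2  0.2]
travel cm [-49.13 -46.76  -0.1 ] twist [-6.   8.8 68.1]
```

>>> move_arm(targets=[{"claw": 0, "travel": [-49.1, -46.8, -0.1], "twist": [-6, 8.8, 68.1]}, {"claw": 0, "travel": [-49.1, -46.8, -0.1], "twist": [-6, 8.8, 68.1]}, {"claw": 0, "travel": [-49.1, -46.8, -0.1], "twist": [-6, 8.8, 68.1]}, {"claw": 0, "travel": [-49.1, -46.8, -0.1], "twist": [-6, 8.8, 68.1]}, {"claw": 0, "travel": [-49.1, -46.8, -0.1], "twist": [-6, 8.8, 68.1]}])

```text
time: 1.52
tool_pos: [266.3, 455.0, 256.2]
tcp_rot: [-0.036, 0.417, 0.908, 0.032]
wrist_force: [0.3, -0.1, 0.9]
width: 0.647
grasp_force: 0.0
```

```bash
python3 -c "
from h import *
go([520,65,240])"
```

```text
t 1.52 tip [265.6 456.5 239.3] F [ 0.3 -0.1  0.9]
travel cm [-46.16  -6.27  -4.5 ] twist [-2.8  4.1 32.3]
```

>>> move_arm(targets=[{"claw": 0, "travel": [-46.2, -6.3, -4.5], "twist": [-2.8, 4.1, 32.3]}, {"claw": 0, "travel": [-46.2, -6.3, -4.5], "twist": [-2.8, 4.1, 32.3]}, {"claw": 0, "travel": [-46.2, -6.3, -4.5], "twist": [-2.8, 4.1, 32.3]}, {"claw": 0, "travel": [-46.2, -6.3, -4.5], "twist": [-2.8, 4.1, 32.3]}, {"claw": 0, "travel": [-46.2, -6.3, -4.5], "twist": [-2.8, 4.1, 32.3]}])

```text
time: 1.93
tool_pos: [380.3, 280.5, 256.9]
tcp_rot: [-0.065, 0.652, 0.753, 0.057]
wrist_force: [0.8, 0.9, 0.0]
width: 0.268
grasp_force: 0.0
```

```bash
python3 -c "
from h import *
go([520,65,240])"
```

```text
t 1.93 tip [379.9 283.4 240.2] F [0.8 0.9 0. ]
travel cm [-23.26  10.76  -4.07] twist [0.1 0.  0. ]
```

>>> move_arm(targets=[{"claw": 0, "travel": [-23.3, 10.8, -4.1], "twist": [0, 0, 0]}, {"claw": 0, "travel": [-23.3, 10.8, -4.1], "twist": [0, 0, 0]}, {"claw": 0, "travel": [-23.3, 10.8, -4.1], "twist": [0, 0, 0]}, {"claw": 0, "travel": [-23.3, 10.8, -4.1], "twist": [0, 0, 0]}, {"claw": 0, "travel": [-23.3, 10.8, -4.1], "twist": [0, 0, 0]}])

```text
time: 2.35
tool_pos: [494.2, 106.2, 257.3]
tcp_rot: [-0.065, 0.65, 0.755, 0.057]
wrist_force: [0.7, 1.5, -0.2]
width: 0.004
grasp_force: 0.0
```

```bash
python3 -c "
from h import *
go([520,65,200])"
```

```text
t 2.35 tip [493.8 109.1 240.5] F [ 0.7  1.5 -0.2]
travel cm [-5.38  1.93  3.18] twist [0.  0.1 0.4]
```

>>> move_arm(targets=[{"claw": 0, "travel": [-5.4, 1.9, 3.2], "twist": [0, 0, 0.4]}, {"claw": 0, "travel": [-5.4, 1.9, 3.2], "twist": [0, 0, 0.4]}, {"claw": 0, "travel": [-5.4, 1.9, 3.2], "twist": [0, 0, 0.4]}, {"claw": 0, "travel": [-5.4, 1.9, 3.2], "twist": [0, 0, 0.4]}, {"claw": 0, "travel": [-5.4, 1.9, 3.2], "twist": [0, 0, 0.4]}])

```text
time: 2.77
tool_pos: [519.1, 64.7, 216.5]
tcp_rot: [-0.066, 0.652, 0.753, 0.057]
wrist_force: [-1.1, 0.1, 0.3]
width: 0.001
grasp_force: 0.0
```

```bash
cat > w.py <<'E'
from h import *
import sys
def wcloud():
    st=ctrl.state();s=ctrl.snapshot("wrist");K=np.array(s["K"]);z=s["range_z"];H=np.array(s["hand_eye"])
    v,u=np.mgrid[:400,:640];a=(u-K[0,2])/K[0,0];b=(v-K[1,2])/K[1,1];r=np.hypot(a,b)+1e-9
    k=np.tan(np.minimum(r,1.5))/r;P=np.stack([a*k*z,b*k*z,z],-1)
    T=P@H[:3,:3].T+H[:3,3];W=T@Rq(st["tcp_rot"]).T+st["tool_pos"];W[(z==0)|(r>1.4)]=np.nan
    return s,W
if __name__=="__main__":
    s,W=wcloud();np.save("wrist.npy",W);cv2.imwrite("pics/w%s.png"%sys.argv[1],s["pixels"][:,:,::-1])
    for n in["release_pad","push_face","end_block","can_rear_mid"]:
        for d in ctrl.cut_out("wrist",n)[:2]:
            m=d["pixels"];print(n,round(d["p"],2),np.round(d["centre"]),m.sum(),np.round(np.nanmedian(W[m],0)),np.round(np.nanpercentile(W[m],[3,97],axis=0)).tolist())
    go([520,65,200])
E
python3 w.py 1
```

```text
release_pad 0.57 [324. 217.] 1336 [522.  64.  47.] [[504.0, 46.0, 41.0], [542.0, 80.0, 50.0]]
push_face 0.93 [354. 205.] 6435 [546.  81.  56.] [[509.0, 50.0, 25.0], [607.0, 165.0, 87.0]]
end_block 0.56 [385. 176.] 33383 [583. 111.   4.] [[399.0, 39.0, 2.0], [759.0, 198.0, 86.0]]
can_rear_mid 0.8 [275. 139.] 4892 [476. 129. 118.] [[449.0, 103.0, 106.0], [503.0, 157.0, 120.0]]
t 3.02 tip [518.8  67.7 200. ] F [0.3 0.1 0.3]
travel cm [-0.28  0.08 -0.05] twist [0.  0.1 0.1]
```

View pics/w1.png

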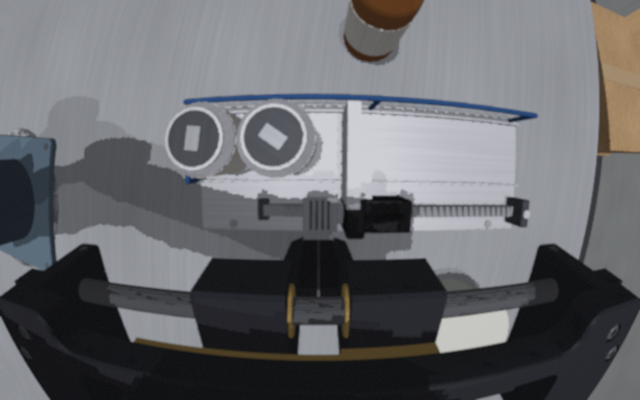

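The wrist view shows the pad at (318,213), the slide at (378,213), the end block at (518,211), and the closed fingers just in front. Next I'll fix the pad edges and the face.

```bash
python3 - <<'E'
import numpy as np,cv2
W=np.load("wrist.npy")
def fl(m,n):
    p=W[m][:,:2].astype(np.float32);v=cv2.fitLine(p,cv2.DIST_HUBER,0,.01,.01).ravel();print(n,len(p),np.degrees(np.arctan2(v[1]*np.sign(v[0]),v[0]*np.sign(v[0]))),v[2:])
x,y,z=W[...,0],W[...,1],W[...,2]
v,u=np.mgrid[:400,:640]
fl((abs(z-86)<2.5)&(abs(u-354)<12)&(v<200),"plate")
fl((u>415)&(u<500)&(abs(v-211)<8)&(abs(z-27)<4),"bar")
for c in range(296,420,4):
    print(c,np.round(np.nanmedian(W[207:222,c],0)).tolist(),end=" ")
print()
for c in range(500,530,3): print(c,np.round(np.nanmedian(W[203:222,c],0)).tolist(),end=" ")
print()
for r in range(190,240,3): print(r,np.round(W[r,318]).tolist(),end=" ")
E
```

```text
plate 1420 -82.23961 [540.13776 134.40083]
bar 653 8.010293 [680.729    85.06054]
296 [495.0, 56.0, 23.0] 300 [500.0, 57.0, 25.0] 304 [505.0, 62.0, 50.0] 308 [509.0, 62.0, 49.0] 312 [513.0, 63.0, 48.0] 316 [517.0, 64.0, 49.0] 320 [521.0, 64.0, 48.0] 324 [525.0, 64.0, 47.0] 328 [529.0, 65.0, 47.0] 332 [533.0, 65.0, 45.0] 336 [537.0, 66.0, 45.0] 340 [541.0, 66.0, 42.0] 344 [543.0, 70.0, 66.0] 348 [545.0, 73.0, 82.0] 352 [548.0, 74.0, 82.0] 356 [552.0, 74.0, 82.0] 360 [555.0, 75.0, 82.0] 364 [559.0, 75.0, 81.0] 368 [567.0, 72.0, 57.0] 372 [571.0, 73.0, 57.0] 376 [575.0, 74.0, 56.0] 380 [578.0, 74.0, 57.0] 384 [581.0, 75.0, 67.0] 388 [586.0, 76.0, 65.0] 392 [591.0, 76.0, 64.0] 396 [595.0, 77.0, 60.0] 400 [600.0, 77.0, 58.0] 404 [604.0, 77.0, 56.0] 408 [609.0, 77.0, 56.0] 412 [624.0, 74.0, 22.0] 416 [629.0, 75.0, 23.0] 
500 [743.0, 92.0, 22.0] 503 [746.0, 93.0, 25.0] 506 [751.0, 93.0, 23.0] 509 [756.0, 94.0, 24.0] 512 [761.0, 94.0, 22.0] 515 [762.0, 95.0, 28.0] 518 [761.0, 96.0, 36.0] 521 [761.0, 97.0, 42.0] 524 [764.0, 98.0, 44.0] 527 [769.0, 99.0, 43.0] 
190 [516.0, 84.0, 3.0] 193 [516.0, 80.0, 4.0] 196 [517.0, 77.0, 4.0] 199 [516.0, 79.0, 48.0] 202 [517.0, 76.0, 49.0] 205 [517.0, 73.0, 48.0] 208 [518.0, 70.0, 48.0] 211 [518.0, 66.0, 47.0] 214 [519.0, 64.0, 49.0] 217 [519.0, 61.0, 48.0] 220 [519.0, 58.0, 48.0] 223 [520.0, 54.0, 48.0] 226 [520.0, 51.0, 47.0] 229 [521.0, 48.0, 47.0] 232 [521.0, 45.0, 46.0] 235 [523.0, 31.0, -1.0] 238 [524.0, 27.0, 1.0]
```

```bash
python3 - <<'E'
from h import *
s=ctrl.snapshot("wrist");print(np.round(s["hand_eye"],2))
go([522,60.8,70],8)
E
```

```text
[[  -0.     -0.96   -0.29   74.16]
 [   1.     -0.     -0.     -0.44]
 [   0.     -0.29    0.96 -129.12]
 [   0.      0.      0.      1.  ]]
t 3.07 tip [518.8  67.5 199.9] F [-0.4  0.4  0.1]
travel cm [-2.93  0.21 12.67] twist [-0.   0.1  0.3]
```

>>> move_arm(targets=[{"claw": 0, "travel": [-2.9, 0.2, 3], "twist": [0, 0, 0.3]}, {"claw": 0, "travel": [-2.9, 0.2, 6], "twist": [0, 0, 0.3]}, {"claw": 0, "travel": [-2.9, 0.2, 9], "twist": [0, 0, 0.3]}, {"claw": 0, "travel": [-2.9, 0.2, 11.5], "twist": [0, 0, 0.3]}, {"claw": 0, "travel": [-2.9, 0.2, 12.7], "twist": [0, 0, 0.3]}])

```text
time: 3.48
tool_pos: [520.4, 58.2, 83.5]
tcp_rot: [-0.067, 0.654, 0.751, 0.055]
wrist_force: [-1.0, 0.6, 0.6]
width: 0.008
grasp_force: 0.0
```

```bash
cat > v.py <<'E'
from h import *
import sys
s=ctrl.snapshot("side");c=ctrl.snapshot("scene");w=ctrl.snapshot("wrist")
a=cv2.resize(s["pixels"][150:300,230:430],(400,300));b=cv2.resize(c["pixels"][120:270,240:440],(400,300));d=cv2.resize(w["pixels"][:300,140:540],(400,300))
cv2.imwrite("pics/v%s.png"%sys.argv[1],np.vstack([np.hstack([a,b]),np.hstack([d,d*0])])[:,:,::-1])
E
python3 v.py 1; python3 -c "
from h import *
go([522,60.8,55],8)"
```

```text
t 3.63 tip [521.6  60.3  69.3] F [0.4 0.2 0.2]
travel cm [-0.2   0.05  1.42] twist [-0.1  0.1 -0.1]
```

View pics/v1.png

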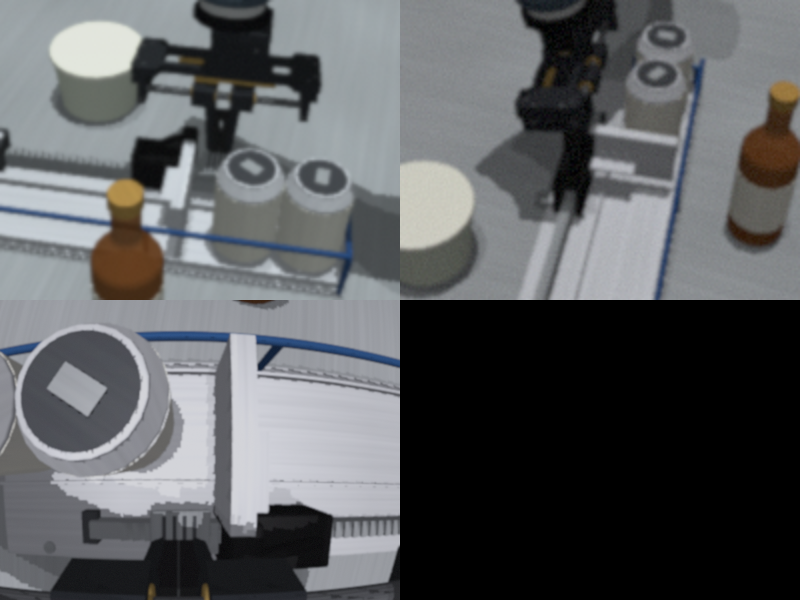

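Clear of the cans (wrist panel: fingertips at (178,530) over the ribbed pad, rear can well left). Now I'll press.

>>> move_arm(targets=[{"claw": 0, "travel": [-0.1, 0, 0.8], "twist": [0, 0, 0]}, {"claw": 0, "travel": [-0.2, 0, 1.3], "twist": [0, 0, 0]}, {"claw": 0, "travel": [-0.3, 0, 1.7], "twist": [0, 0, 0]}, {"claw": 0, "travel": [-0.35, 0, 2.1], "twist": [0, 0, 0]}, {"claw": 0, "travel": [-0.4, 0, 2.4], "twist": [0, 0, 0]}])

```text
time: 4.05
tool_pos: [521.9, 57.1, 61.6]
tcp_rot: [-0.066, 0.654, 0.751, 0.056]
wrist_force: [-2.3, -1.4, 3.9]
width: 0.001
grasp_force: 1.8
```

```bash
python3 -c "
from h import *
go([522,60.8,41],8)"
```

```text
t 4.05 tip [521.5  60.   44.9] F [-2.3 -1.4  3.9]
travel cm [-0.    0.06  0.39] twist [-0.1  0.1 -0.1]
```

>>> move_arm(targets=[{"claw": 0, "travel": [0, 0, 0.2], "twist": [0, 0, 0]}, {"claw": 0, "travel": [0, 0, 0.3], "twist": [0, 0, 0]}, {"claw": 0, "travel": [0, 0, 0.4], "twist": [0, 0, 0]}, {"claw": 0, "travel": [0, 0, 0.5], "twist": [0, 0, 0]}, {"claw": 0, "travel": [0, 0, 0.5], "twist": [0, 0, 0]}])

```text
time: 4.47
tool_pos: [522.8, 57.5, 57.5]
tcp_rot: [-0.065, 0.655, 0.751, 0.057]
wrist_force: [-2.3, -3.3, 9.9]
width: 0.007
grasp_force: 4.8
```

```bash
python3 -c "
from h import *
go([522,60.8,39],8)"
```

```text
t 4.47 tip [522.4  60.4  40.7] F [-2.3 -3.3  9.9]
travel cm [ 0.01 -0.03  0.18] twist [ 0.   0.1 -0.2]
```

Tongue is on its stop (tip 40.7, 10 N). I'll push along tool y.

>>> move_arm(targets=[{"claw": 0, "travel": [0, 0.4, 0.05], "twist": [0, 0, 0]}, {"claw": 0, "travel": [0, 0.9, 0.05], "twist": [0, 0, 0]}, {"claw": 0, "travel": [0, 1.5, 0.05], "twist": [0, 0, 0]}, {"claw": 0, "travel": [0, 2.2, 0.05], "twist": [0, 0, 0]}, {"claw": 0, "travel": [0, 3.0, 0.05], "twist": [0, 0, 0]}])

```text
time: 4.88
tool_pos: [552.6, 61.6, 57.3]
tcp_rot: [-0.065, 0.655, 0.751, 0.057]
wrist_force: [-2.9, -3.5, 12.4]
width: 0.005
grasp_force: 6.3
```

```bash
python3 -c "
from h import *
go([522+148,60.8+148*.1417,40],8.1)"; python3 v.py 2
```

```text
t 4.88 tip [552.2  64.5  40.6] F [-2.9 -3.5 12.4]
travel cm [ 0.09 11.91  0.08] twist [ 0.1  0.1 -0.3]
```

View pics/v2.png

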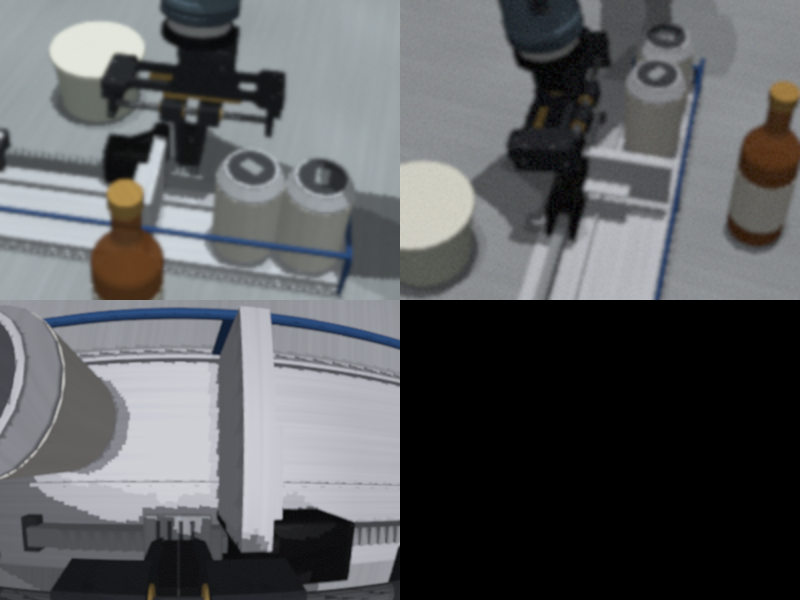

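The backstop follows (plate has left the rear can, which stood still). Continuing.

>>> move_arm(targets=[{"claw": 0, "travel": [0, 0.9, 0], "twist": [0, 0, 0]}, {"claw": 0, "travel": [0, 1.9, 0], "twist": [0, 0, 0]}, {"claw": 0, "travel": [0.05, 2.9, 0], "twist": [0, 0, 0]}, {"claw": 0, "travel": [0.05, 3.9, 0], "twist": [0, 0, 0]}, {"claw": 0, "travel": [0.05, 4.9, 0], "twist": [0, 0, 0]}])

```text
time: 5.45
tool_pos: [601.4, 68.3, 57.4]
tcp_rot: [-0.064, 0.655, 0.751, 0.056]
wrist_force: [-3.4, -4.5, 11.3]
width: 0.004
grasp_force: 5.8
```

```bash
python3 -c "
from h import *
go([522+148,60.8+148*.1417,40],8.1)"
```

```text
t 5.45 tip [601.   71.2  40.6] F [-3.4 -4.5 11.3]
travel cm [0.09 6.98 0.08] twist [ 0.1  0.2 -0.3]
```

>>> move_arm(targets=[{"claw": 0, "travel": [0, 0.9, 0], "twist": [0, 0, 0]}, {"claw": 0, "travel": [0, 1.9, 0], "twist": [0, 0, 0]}, {"claw": 0, "travel": [0.05, 2.9, 0], "twist": [0, 0, 0]}, {"claw": 0, "travel": [0.05, 3.9, 0], "twist": [0, 0, 0]}, {"claw": 0, "travel": [0.05, 4.9, 0], "twist": [0, 0, 0]}])

```text
time: 5.87
tool_pos: [649.9, 75.0, 57.5]
tcp_rot: [-0.064, 0.655, 0.751, 0.056]
wrist_force: [-3.1, -5.1, 10.7]
width: 0.004
grasp_force: 5.3
```

```bash
python3 -c "
from h import *
go([522+148,60.8+148*.1417,40],8.1)"
```

```text
t 5.87 tip [649.5  77.9  40.7] F [-3.1 -5.1 10.7]
travel cm [0.09 2.09 0.09] twist [ 0.1  0.2 -0.3]
```

>>> move_arm(targets=[{"claw": 0, "travel": [0, 0.7, 0], "twist": [0, 0, 0]}, {"claw": 0, "travel": [0, 1.2, 0], "twist": [0, 0, 0]}, {"claw": 0, "travel": [0.05, 1.6, 0], "twist": [0, 0, 0]}, {"claw": 0, "travel": [0.05, 1.9, 0], "twist": [0, 0, 0]}, {"claw": 0, "travel": [0.05, 2.1, 0], "twist": [0, 0, 0]}])

```text
time: 6.28
tool_pos: [670.6, 77.9, 57.5]
tcp_rot: [-0.064, 0.655, 0.751, 0.056]
wrist_force: [-4.7, -5.0, 10.9]
width: -0.001
grasp_force: 5.4
```

>>> move_arm(targets=[{"claw": 0, "travel": [0, 0.2, 0], "twist": [0, 0, 0]}, {"claw": 0, "travel": [0, 0.3, 0], "twist": [0, 0, 0]}, {"claw": 0, "travel": [0, 0.4, 0], "twist": [0, 0, 0]}, {"claw": 0, "travel": [0, 0.4, 0], "twist": [0, 0, 0]}, {"claw": 0, "travel": [0, 0.4, 0], "twist": [0, 0, 0]}])

```text
time: 6.7
tool_pos: [671.9, 78.6, 57.3]
tcp_rot: [-0.066, 0.655, 0.751, 0.055]
wrist_force: [-10.3, -6.0, 15.2]
width: 0.006
grasp_force: 7.9
```

>>> move_arm(targets=[{"claw": 0, "travel": [0, 0.1, 0], "twist": [0, 0, 0]}, {"claw": 0, "travel": [0, 0.2, 0], "twist": [0, 0, 0]}, {"claw": 0, "travel": [0, 0.3, 0], "twist": [0, 0, 0]}, {"claw": 0, "travel": [0, 0.3, 0], "twist": [0, 0, 0]}, {"claw": 0, "travel": [0, 0.3, 0], "twist": [0, 0, 0]}])

```text
time: 7.12
tool_pos: [674.4, 79.6, 57.3]
tcp_rot: [-0.067, 0.655, 0.751, 0.055]
wrist_force: [-11.3, -4.7, 16.7]
width: 0.005
grasp_force: 8.5
```

```bash
python3 v.py 3
```

```text
(no output)
```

View pics/v3.png

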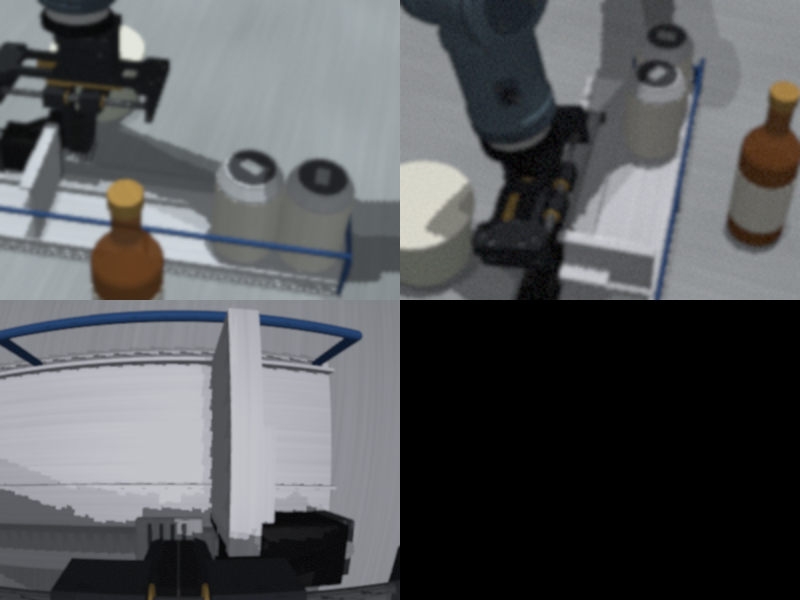

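Slide rear appears to be against the end block (wrist panel, (348,550)), with the tip sliding on the pad. I'll push a little more to seat it.

>>> move_arm(targets=[{"claw": 0, "travel": [0, 0.1, 0], "twist": [0, 0, 0]}, {"claw": 0, "travel": [0, 0.2, 0], "twist": [0, 0, 0]}, {"claw": 0, "travel": [0, 0.3, 0], "twist": [0, 0, 0]}, {"claw": 0, "travel": [0, 0.4, 0], "twist": [0, 0, 0]}, {"claw": 0, "travel": [0, 0.4, 0], "twist": [0, 0, 0]}])

```text
time: 7.68
tool_pos: [676.3, 80.2, 57.3]
tcp_rot: [-0.069, 0.655, 0.751, 0.053]
wrist_force: [-19.5, -5.9, 22.8]
width: 0.008
grasp_force: 14.4
```

```bash
cat > m.py <<'E'
from w import *
s,W=wcloud();np.save("wrist.npy",W);v,u=np.mgrid[:400,:640]
p=W[(abs(W[...,2]-86)<2.5)&(v<220)&(u>330)&(u<430)]
p=p[~np.isnan(p).any(1)];print(len(p),"plate",np.round(np.median(p,0),1),"lane s of plate vs start",np.median((p[:,:2]-[540.14,134.4])@[.99,.1409]))
go([675,82,120],8.1)
E
python3 m.py
```

```text
6815 plate [689.3 151.   86. ] lane s of plate vs start 150.10591745761036
t 7.73 tip [675.7  83.1  40.6] F [-19.5  -4.8  23.3]
travel cm [ 1.28 -0.19 -7.84] twist [-0.5  0.  -0.3]
```

Plate has travelled 150 mm as predicted and 19 N goes into the block. I'll let go by lifting straight up while still against the face, so the slide isn't dragged back.

>>> move_arm(targets=[{"claw": 0, "travel": [0.1, 0, -0.6], "twist": [0, 0, 0]}, {"claw": 0, "travel": [0.2, -0.1, -1.2], "twist": [0, 0, 0]}, {"claw": 0, "travel": [0.3, -0.1, -1.8], "twist": [0, 0, 0]}, {"claw": 0, "travel": [0.4, -0.2, -2.4], "twist": [0, 0, 0]}, {"claw": 0, "travel": [0.5, -0.2, -2.8], "twist": [0, 0, 0]}])

```text
time: 8.15
tool_pos: [678.7, 82.0, 85.4]
tcp_rot: [-0.065, 0.654, 0.751, 0.057]
wrist_force: [-0.5, -0.0, -0.3]
width: 0.005
grasp_force: 0.4
```

>>> move_arm(targets=[{"claw": 0, "travel": [0, -0.3, 0], "twist": [0, 0, 0]}, {"claw": 0, "travel": [0, -0.7, 0], "twist": [0, 0, 0]}, {"claw": 0, "travel": [0.2, -1, -1], "twist": [0, 0, 0]}, {"claw": 0, "travel": [0.5, -1, -3], "twist": [0, 0, 0]}, {"claw": 0, "travel": [1, -1, -6], "twist": [0, 0, 0]}])

```text
time: 8.57
tool_pos: [666.4, 79.8, 144.2]
tcp_rot: [-0.067, 0.655, 0.751, 0.054]
wrist_force: [-0.2, 0.1, -0.1]
width: 0.0
grasp_force: 0.0
```

>>> move_arm(targets=[{"claw": 0, "travel": [0.2, -0.5, -3], "twist": [0, 0, 0]}, {"claw": 0, "travel": [0.5, -1, -6], "twist": [0, 0, 0]}, {"claw": 0, "travel": [0.5, -1, -6], "twist": [0, 0, 0]}, {"claw": 0, "travel": [0.5, -1, -6], "twist": [0, 0, 0]}, {"claw": 0, "travel": [0.5, -1, -6], "twist": [0, 0, 0]}])

```text
time: 8.98
tool_pos: [659.0, 73.4, 205.4]
tcp_rot: [-0.066, 0.654, 0.751, 0.056]
wrist_force: [0.9, 0.2, -0.5]
width: 0.005
grasp_force: 0.0
```

```bash
python3 m.py; python3 w.py 4; python3 - <<'E'
from h import *
W=np.load("wrist.npy")
for d in ctrl.cut_out("wrist","release_pad")[:1]:
    p=W[d["pixels"]];p=p[~np.isnan(p).any(1)];A=np.c_[(p[:,:2]-p[:,:2].mean(0))@[.99,.141],np.ones(len(p))]
    c=np.linalg.lstsq(A,p[:,2],rcond=None)[0];print("pad slope,height",c)
E
```

```text
1569 plate [690.2 146.1  86.1] lane s of plate vs start 150.02547756079207
t 9.03 tip [658.2  76.4 187.8] F [-0.6 -0.1  0.3]
travel cm [-0.85  1.76  6.73] twist [-0.1  0.1 -0.2]
release_pad 0.74 [332. 209.] 1388 [671.  84.  52.] [[654.0, 67.0, 44.0], [691.0, 100.0, 56.0]]
push_face 0.58 [370. 194.] 7208 [693. 102.  56.] [[658.0, 69.0, 4.0], [756.0, 186.0, 87.0]]
end_block 0.93 [288. 166.] 37432 [619. 120.   4.] [[408.0, 43.0, 2.0], [756.0, 200.0, 86.0]]
end_block 0.64 [138. 134.] 5707 [494. 130. 109.] [[455.0, 102.0, 24.0], [507.0, 158.0, 120.0]]
can_rear_mid 0.84 [143. 138.] 5802 [494. 130. 109.] [[454.0, 101.0, 20.0], [507.0, 159.0, 119.0]]
can_rear_mid 0.67 [338. 206.] 1412 [671.  84.  52.] [[654.0, 67.0, 44.0], [691.0, 100.0, 56.0]]
t 9.28 tip [658.5  76.  187.8] F [ 0.8 -0.1 -0.2]
travel cm [  1.   -13.88  -1.02] twist [-0.1  0.1 -0.3]
pad slope,height [-0.28442315 51.20450803]
```

View pics/w4.png

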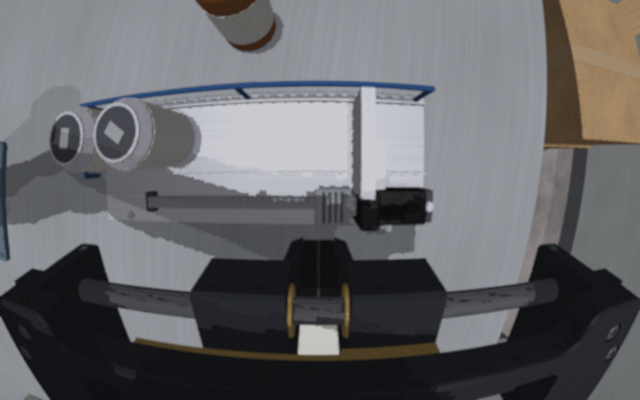

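The slide (400,207) is against the end block at its far end. The tongue is fully up (pad mid about 52 mm, slope -0.28), the cans stand at (70,137) and (125,135), and the bottle is untouched.

```bash
python3 -c "
from h import *
print(ctrl.hand_in())"
```

```text
the job is handed in; nothing more can be done
None
```

The backstop is pushed back about 150 mm to the end block and the tongue has sprung up, so it should be locked in its last notch. The cans, bottle and tub were left standing, and I handed the job in at about 9 s.

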